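# Bolt the trial-lens case shut past its spring safety catch

## Task

Bolt the trial-lens case shut: with one fingertip press the long spring catch bar on its lid all the way down, and while holding it down push the bolt's upright tab with the other fingertip until the bolt is fully home in the keeper across the lid seam. Then let the catch spring back up and take the hand away. Push gently, do not pinch or grip the bolt or the catch, and leave the other things where they are.

Things in the scene. Friction and masses are not known exactly. Their poses are not given: they have to be found in the camera images.
- case: Grey trial-lens case, fixed, 240 (its x) x 360 (y) x 60 mm high; origin at the centre of its underside, z up. Its two lid leaves meet at a seam parallel to x at y = -55 mm. On the lid lie the bolt (x = +28) and the catch bar (x = -28). Above the table: tab top 108 mm, catch bar 86, lug on the bolt 82, all other fittings at most 75.
- bolt (a joint): Bolt travel along the case's -y: 0 = drawn back, 0.040 m = fully home (end stop); starts at 0 to 0.002. It slides at about 3 N and stays where left. While the catch is up, its tooth blocks the bolt's lug after 2.5 mm; pushing before the catch is down jams both. From 0.0365 the lug is past the tooth and the catch can spring up and lock the bolt.
- catch (a joint): How far the catch bar is pressed down: 0 = up, 0.008 m = all the way down (end stop). The bolt can pass from about 0.0062. The spring pushes back with 3 N at the top and 6.5 N at the bottom; let go, the bar springs up, except while the bolt's lug is over its tooth.
- tab_face (a point): Push point on the +y face of the bolt's upright steel tab, 93 mm above the table; axes as the case's, moves with the bolt. Tab: 30 mm wide (x), 8 thick (y), from 66 to 108 mm above the table. With the bolt at 0 it is at x = +28, y = +49 mm in the case's frame. Behind it (+y) only the low flat bar (top 71 mm above the table) goes on for 11 mm. Push along the case's -y.
- catch_top (a point): Centre of the top of the catch bar, dark steel, 30 mm wide (x), 120 long (y), parallel to the bolt; axes as the case's, moves with it. Top 86 mm above the table when up, 78 pressed. At x = -28, y = +40 mm in the case's frame: 56 mm beside the tab's middle. It goes straight down wherever pressed, and a fingertip can slide along it (y = -20 to +100) while holding it down.
- keeper (a point): Top of the keeper, the low steel bridge on the narrow lid leaf that the bolt's end slides into; 75 mm above the table, at x = +28, y = -70 mm in the case's frame. The bolt passes under it.
- trial_frame: Bystander: dark metal spectacle trial frame, 124 x 70 x 8 mm, lying on the narrow leaf of the lid (y about -127 mm in the case's frame); origin between the two rims at the underside.
- occluder: Bystander: flat black hand occluder (paddle), 148 x 56 x 6 mm, lying on the wide lid leaf (y about +145 mm in the case's frame), long way along the case's x; origin in the handle, underside.
- drops: Bystander: white eye-drop bottle, 28 mm diameter, 70 mm tall, upright on the table beside the case; origin at its foot.
- jar: Bystander: glass jar with lid, 52 mm diameter, 50 mm tall, upright on the table beside the case; origin at its foot.
- penlight: Bystander: aluminium penlight, 120 mm long, 17 mm diameter, lying on the table beside the case; origin at its middle, underside.
- mug: Bystander: white mug, 72 mm diameter, 85 mm tall, upright on the table beside the case; origin at its foot.

How it is judged:
By the outcome, as a careful person would: the job done as asked, in the order asked, and still so for the second after the job is handed in, with the robot touching nothing.
It also fails if it takes over 34 s, if anything falls off the work surface, if the arm or the gripper's body presses on something with over 40 N, if the wrist force passes 120 N, or if a joint passes its speed limit or range.

## Robot

A 6-joint arm with a two-finger parallel gripper is mounted at the origin on the work surface. World frame = base frame: x ahead of the robot, y to its left, z up, the work surface at z = 0. Lengths are in m, angles in rad, forces in N, time in s.
With the tool pointing down it reaches from about 0.425 to 0.95 m from the base axis. Payload 3.5 kg.
Tool frame: the origin (TCP) lies on the mounting face of the last link; the fingertips stand 173 mm ahead of it and the grasp point (between the pads) lies 155 mm ahead of it; z points along the fingers, y is the line along which they close (so a half turn about z gives the same grasp; the last joint's range is limited). The gripper opens to 85 mm and grips with 20 to 120 N. Pads are 22 mm wide; open, the fingers measure 114 mm over their backs; the gripper's body (76 mm by 85 mm) begins 54 mm behind the grasp point. The pads swing forward as they close: fully open they stand 13 mm farther back than shut.
Start: joints at [-1.472, 0.286, 1.577, -0, 1.279, -0.15], TCP at [0.166, -0.654, 0.405] pointing down, gripper open.
Joint ranges: [-2.77, 2.77], [-0.9, 2.22], [0.21, 2.48], [-1.53, 4.67], [0.24, 2.81], [-2.84, 2.84]. Speed limits (rad/s): [2.79, 2.79, 3.14, 3.14, 3.14, 3.14].

## Interface

Orientations are given as a unit quaternion [x, y, z, w].
In Python, from cell import sense, capture, sign_off gives the robot as it stands. The module is installed in compiled form; this text tells all that it offers.
- The arm moves only by the tool carry_out, never from a script. Its argument "commands" is text: rows parted by semicolons, each of 5 numbers parted by spaces: the shift along the tool's x, y, z in mm, then the turn about the tool's z in rad, then the opening, from 0 (shut) to 1 (fully open). In form: x y z spin hand; .... A call has 1 to 12 rows; each row is the pose to reach, as a shift and turn from the pose commanded when the call began, along the tool's axes at that moment; what a row does not reach only later rows make up. A row lasts 1/12 s, in which the tool goes at most 41.7 mm and 7.16 degrees, less where a joint would pass 70% of its speed; a pose out of reach is approached as far as the arm can. A call with a gripper value outside its range is refused whole. The fingers move at their own pace and stop on an object; the grip force is fixed at half the most. Time passes only in rows, so rows that repeat a pose let the fingers close. It gives the time, the measured TCP pose, the force, the opening and the grip force at its end, in the units of the state.
- sense(): the state, without advancing time (a new reading comes with each control period).
- capture(name): name is "scene" or "side" or "wrist"; returns a dict with "frame" (400x640x3 uint8, red, green, blue), "K" (3x3 intrinsics, pixels), "T" (4x4, takes a point from camera to world coordinates); the wrist camera has in their place "mount" (4x4, takes a point from camera to tool coordinates, whose origin is the TCP and whose axes are the flange's). Camera axes: x right, y down, z forward; pixel columns grow to the right and rows downward; lengths in m; the calibration is good to about 2 mm. The wrist camera is an equidistant fisheye: a pixel r from the principal point sees the ray r / f radians off the axis. A picture is of the moment at which its call begins: read the wrist's pose just before it. There is no depth.
- sign_off(): hands the job in; it is judged then, once.
The state is a dict: "time_s": time; "joints": joint angles; "joint_velocities": joint speeds; "tau": joint torques, N m; "eef_pos": TCP position; "ee_rot": TCP orientation; "force": force on the tool from outside, world axes, zero at the start; "moment": the same for the moment, N m; "width": finger opening in m; "gripper_force": force on a finger pad.
Only numpy, scipy, OpenCV 4.12 (cv2) and the standard library are available. Lean on these libraries where they do the work, as an engineer would, in place of code of your own. Each camera call takes 0.05 s, during which the arm holds its last target. There are 200 camera calls.

## Working session

There is one attempt and no reset: what is moved stays moved. The work goes in short steps, Python scripts to look and compute and a tool call to move; the robot and the scene stay as the last step left them, time stands still between calls to the robot, and variables do not carry over. Pictures are saved under pics/ and viewed, at most 10 in all, crops included, and the job is handed in when it is done.

Besides the shell and the picture viewer there is one more tool, called after "Emit:" by a JSON object that holds its "fn" and its "kwargs". carry_out: Moves the arm, as the interface text tells. Its arguments: {"type":"object","properties":{"commands":{"type":"string"}},"required":["commands"]}

```bash
mkdir -p pics
python3 - <<'E'
from cell import sense,capture
import cv2,numpy as np
s=sense();print({k:np.round(v,3) for k,v in s.items()})
for n in("scene","side","wrist"):
    c=capture(n);cv2.imwrite(f"pics/{n}0.png",c["frame"][:,:,::-1]);print(n,np.round(c["K"],1).tolist(),np.round(c.get("T",c.get("mount")),4).tolist())
a=cv2.imread("pics/scene0.png");cv2.imwrite("pics/scene0.png",a)
E
```

```text
{'time_s': np.float64(0.0), 'joints': array([-1.472,  0.287,  1.578,  0.   ,  1.279, -0.15 ]), 'joint_velocities': array([-0.002, -0.   , -0.   ,  0.001, -0.002, -0.   ]), 'tau': array([-1.0000e-03, -4.0599e+01, -2.9262e+01, -0.0000e+00,  6.0000e-03,
       -0.0000e+00]), 'eef_pos': array([ 0.166, -0.654,  0.403]), 'ee_rot': array([ 0.992,  0.124,  0.   , -0.001]), 'force': array([ 0.857, -0.772, -0.188]), 'moment': array([-0.012,  0.026, -0.023]), 'gripper_force': np.float64(0.0), 'width': np.float64(0.086)}
scene [[475.1, 0.0, 321.7], [0.0, 475.1, 194.7], [0.0, 0.0, 1.0]] [[-0.7072, 0.5519, -0.4419, 1.0269], [0.707, 0.5488, -0.4461, 0.5225], [-0.0037, -0.6279, -0.7783, 0.8977], [0.0, 0.0, 0.0, 1.0]]
side [[363.1, 0.0, 321.3], [0.0, 363.1, 199.1], [0.0, 0.0, 1.0]] [[0.9211, -0.1916, 0.339, 0.3105], [-0.3889, -0.4089, 0.8256, -0.5681], [-0.0195, -0.8923, -0.4511, 0.4392], [0.0, 0.0, 0.0, 1.0]]
wrist [[309.7, 0.0, 321.6], [0.0, 309.7, 196.1], [0.0, 0.0, 1.0]] [[0.0004, -0.9523, -0.3052, 0.0785], [1.0, 0.0004, 0.0001, -0.001], [0.0001, -0.3052, 0.9523, 0.0307], [0.0, 0.0, 0.0, 1.0]]
```

View pics/scene0.png

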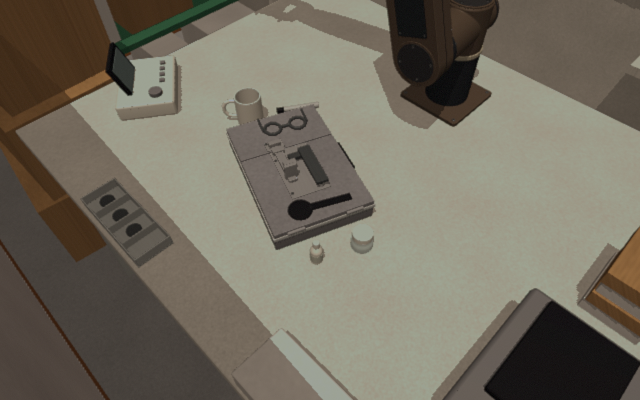

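View pics/wrist0.png

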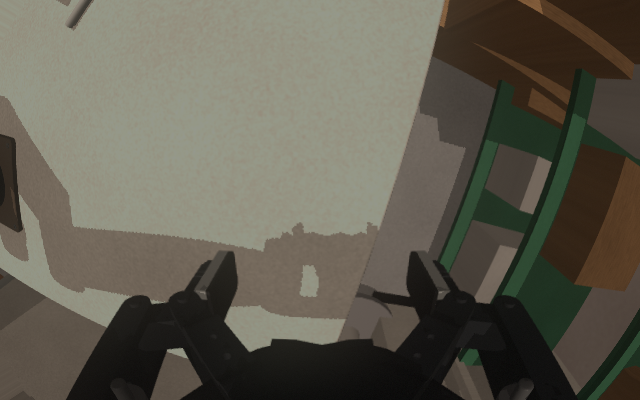

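The scene view shows the case, with lid corners near (230,135), (316,107), (373,208) and (276,238). The catch bar is the dark bar at about (313,167), and the tab is at about (290,165).

```bash
cat > h.py <<'E'
import numpy as np,cv2
from cell import sense,capture
from scipy.spatial.transform import Rotation as R
def ray(c,uv,pose=None):
    K=c["K"];d=(np.array(uv,float)-[K[0,2],K[1,2]])/K[0,0]
    if "T" in c: T=c["T"];v=np.r_[d,1]
    else:
        P=np.eye(4);P[:3,:3]=R.from_quat(pose["ee_rot"]).as_matrix();P[:3,3]=pose["eef_pos"];T=P@c["mount"]
        t=np.linalg.norm(d);v=np.r_[d/t*np.sin(t),np.cos(t)]
    return T[:3,3],T[:3,:3]@v
def cast(c,uv,z,pose=None):
    o,v=ray(c,uv,pose);return o+v*(z-o[2])/v[2]
E
python3 - <<'E'
from h import *
c=capture("scene")
for n,uv,z in[("c1",(230,135),.06),("c2",(316,107),.06),("c3",(373,208),.06),("c4",(276,238),.06),("catch a",(304,149),.086),("catch b",(321,185),.086),("mug",(248,95),.085),("tab",(291,155),.108)]: print(n,cast(c,uv,z).round(3))
a=cv2.resize(c["frame"][90:260,210:390,::-1],None,fx=3.5,fy=3.5,interpolation=cv2.INTER_CUBIC);cv2.imwrite("pics/s1.png",a)
E
```

```text
c1 [ 0.578 -0.259  0.06 ]
c2 [ 0.35 -0.18  0.06]
c3 [0.498 0.15  0.06 ]
c4 [0.702 0.057 0.06 ]
catch a [ 0.497 -0.071  0.086]
catch b [0.547 0.037 0.086]
mug [ 0.463 -0.321  0.085]
tab [ 0.545 -0.063  0.108]
```

View pics/s1.png

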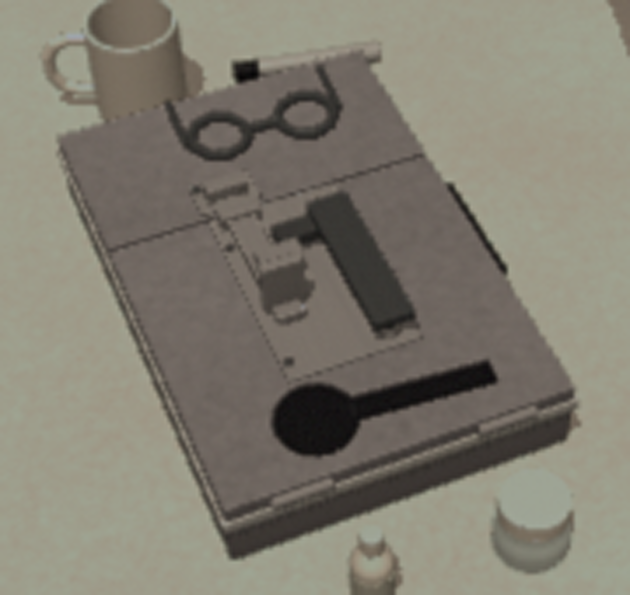

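The enlarged crop shows the catch bar on the robot's side, the tab beside it, and the seam and keeper toward −y. I'll align tool x with case +y (heading about 67°) and move above the case.

Emit:
{"fn": "carry_out", "kwargs": {"commands": "28 -28 0 -0.077 0.6; 56 -57 0 -0.154 0.6; 84 -85 0 -0.231 0.6; 112 -113 0 -0.308 0.6; 140 -142 0 -0.385 0.6; 168 -170 0 -0.462 0.6; 196 -198 0 -0.539 0.6; 224 -227 0 -0.616 0.6; 252 -255 0 -0.693 0.6; 280 -283 0 -0.77 0.6; 308 -312 0 -0.847 0.6; 336 -340 0 -0.924 0.6"}}

```text
time_s: 1.2
eef_pos: [0.4086, -0.2399, 0.4048]
ee_rot: [0.832, 0.555, 0.0, 0.0]
force: [0.8, -0.9, -0.3]
width: 0.051
gripper_force: 0.0
```

Run:
```python
from h import *
s=sense();M=R.from_quat(s["ee_rot"]).as_matrix();print(M.round(3),s["width"])
print(M.T@(np.array([.56,.01,.40])-s["eef_pos"]))
```

```text
[[ 0.384  0.923  0.   ]
 [ 0.923 -0.384 -0.   ]
 [-0.     0.    -1.   ]] 0.050991391636434076
[0.28894424 0.04374139 0.00477437]
```

Emit:
{"fn": "carry_out", "kwargs": {"commands": "36 5 0 0 0.6; 72 11 5 0 0.6; 108 16 15 0 0.6; 144 22 25 0 0.6; 180 27 35 0 0.6; 216 33 45 0 0.6; 250 38 55 0 0.6; 280 42 60 0 0.6; 280 42 60 0 0.6; 280 42 60 0 0.6"}}

```text
time_s: 2.03
eef_pos: [0.5556, 0.0013, 0.3439]
ee_rot: [0.832, 0.555, -0.001, -0.0]
force: [0.7, -0.3, -0.1]
width: 0.051
gripper_force: 0.0
```

Run:
```python
from h import *
s=sense();c=capture("wrist");cv2.imwrite("pics/w1.png",c["frame"][:,:,::-1]);print(s["eef_pos"],s["ee_rot"])
np.savez("w1.npz",K=c["K"],mount=c["mount"],eef_pos=s["eef_pos"],ee_rot=s["ee_rot"])
```

```text
[0.55560364 0.00127148 0.3438999 ] [ 8.32099242e-01  5.54626100e-01 -7.09054564e-04 -4.87463361e-04]
```

View pics/w1.png

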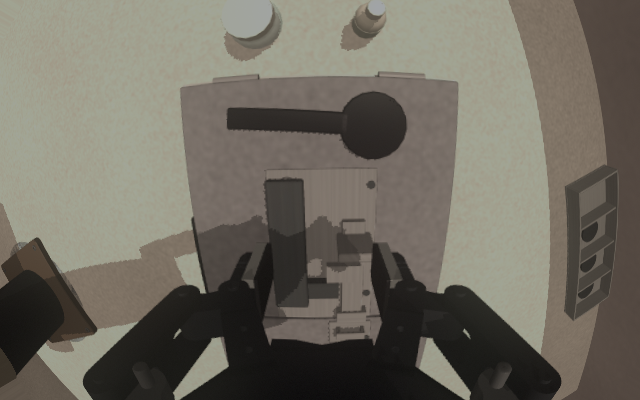

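The wrist view shows the catch bar at columns 266–309, rows 180–306, the tab near (355,250), and the far lid corners at (181,88) and (458,83). Next I'll compute the case pose from these.

Run:
```python
from h import *
d=np.load("w1.npz");M=R.from_quat(d["ee_rot"]).as_matrix()
t=lambda uv,z:((M.T@(cast(d,uv,z,d)-d["eef_pos"]))*1000).round(1)
for n,uv,z in[("lidL",(181,88),.06),("lidR",(458,83),.06),("catch TL",(265.5,180),.086),("TR",(303,180),.086),("BL",(276,306),.086),("BR",(309,306),.086),("tab top L",(337,262),.108),("tab top R",(372,262),.108),("tab foot L",(337,234),.071),("flat bar endL",(342,220),.071),("seamL",(266,316),.06),("seamR",(330,319),.06)]: print(n,t(uv,z))
a=cv2.imread("pics/w1.png")[160:350,240:400];cv2.imwrite("pics/w1c.png",cv2.convertScaleAbs(cv2.resize(a,None,fx=3.1,fy=3.1,interpolation=cv2.INTER_CUBIC),alpha=1.6,beta=15))
```

```text
lidL [  95.5 -121.1  284. ]
lidR [ 99.5 116.  283.7]
catch TL [ 19.3 -43.4 258. ]
TR [ 19.2 -14.5 257.9]
BL [-100.   -42.4  258. ]
BR [-99.1 -11.9 258. ]
tab top L [-39.1  11.3 235.9]
tab top R [-39.6  38.2 235.9]
tab foot L [-32.6  12.9 272.9]
flat bar endL [-19.6  16.9 272.9]
seamL [-134.9  -59.   284.1]
seamR [-137.3    8.5  284. ]
```

View pics/w1c.png

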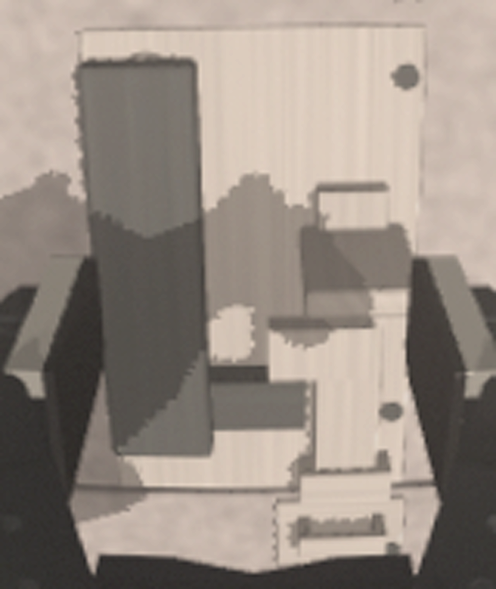

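The crop shows the tab's +y face top edge at about row 253 and the catch bar to its left. In tool axes, the tab face is at x ≈ −32 and the case midline is at y ≈ 0, with a turn error of about −0.016 rad. I'll descend to just above the catch, behind the tab.

Emit:
{"fn": "carry_out", "kwargs": {"commands": "-6 0 20 -0.016 0.53; -14 0 40 -0.016 0.53; -14 0 60 -0.016 0.53; -14 0 74 -0.016 0.53; -14 0 80 -0.016 0.53; -14 0 80 -0.016 0.53; -14 0 80 -0.016 0.53"}}

```text
time_s: 2.67
eef_pos: [0.55, -0.0138, 0.2654]
ee_rot: [0.829, 0.56, 0.0, 0.0]
force: [-0.1, 0.2, 0.8]
width: 0.0456
gripper_force: 0.0
```

Run:
```python
from h import *
s=sense();print(s["eef_pos"],s["force"],s["width"])
c=capture("wrist");a=c["frame"][:,:,::-1];b=capture("side")["frame"][:,:,::-1]
cv2.imwrite("pics/w2.png",cv2.convertScaleAbs(a,alpha=1.5,beta=15))
cv2.imwrite("pics/sd2.png",b)
```

```text
[ 0.55003723 -0.01381051  0.26543951] [-0.11044588  0.15577222  0.83100317] 0.045595736704359686
```

View pics/w2.png

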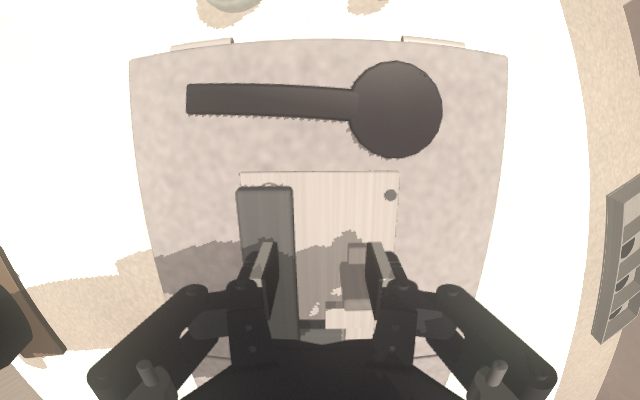

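View pics/sd2.png

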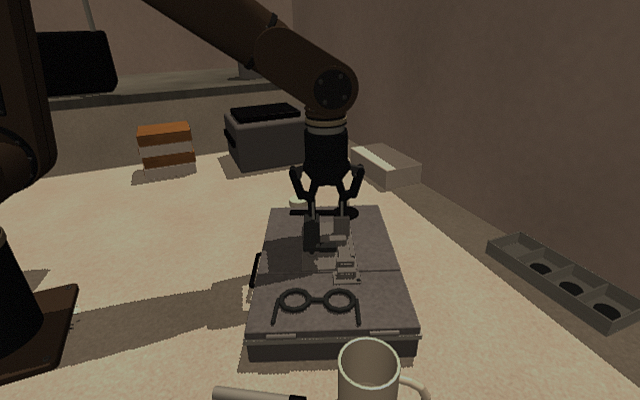

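The left pad is over the catch bar (columns 258–276 against 236–297). The right pad is behind the tab and its width falls within the tab's. Now I'll lower slowly to find contact.

Emit:
{"fn": "carry_out", "kwargs": {"commands": "0 0 3 0 0.53; 0 0 6 0 0.53; 0 0 8 0 0.53; 0 0 8 0 0.53"}}

```text
time_s: 3.1
eef_pos: [0.5501, -0.0129, 0.2569]
ee_rot: [0.828, 0.56, 0.0, 0.0]
force: [-0.1, -0.3, 2.5]
width: 0.0452
gripper_force: 1.4
```

Emit:
{"fn": "carry_out", "kwargs": {"commands": "0 0 2 0 0.53; 0 0 4 0 0.53; 0 0 4 0 0.53"}}

```text
time_s: 3.35
eef_pos: [0.5502, -0.013, 0.2529]
ee_rot: [0.828, 0.56, 0.0, 0.0]
force: [-0.2, -0.8, 4.7]
width: 0.0453
gripper_force: 2.2
```

Emit:
{"fn": "carry_out", "kwargs": {"commands": "0 0 2 0 0.53; 0 0 3 0 0.53; 0 0 3 0 0.53"}}

```text
time_s: 3.6
eef_pos: [0.5502, -0.013, 0.25]
ee_rot: [0.829, 0.56, 0.0, 0.0]
force: [-1.5, -0.3, 5.6]
width: 0.0449
gripper_force: 2.8
```

Emit:
{"fn": "carry_out", "kwargs": {"commands": "0 0 1 0 0.53; 0 0 2 0 0.53; 0 0 2 0 0.53"}}

```text
time_s: 3.85
eef_pos: [0.5504, -0.013, 0.249]
ee_rot: [0.828, 0.56, -0.0, -0.0]
force: [-2.8, 0.6, 9.9]
width: 0.0458
gripper_force: 4.7
```

Emit:
{"fn": "carry_out", "kwargs": {"commands": "0 0 1 0 0.53; 0 0 1 0 0.53; 0 0 1 0 0.53"}}

```text
time_s: 4.1
eef_pos: [0.5505, -0.013, 0.2488]
ee_rot: [0.828, 0.56, -0.0, -0.0]
force: [-4.6, 0.4, 14.0]
width: 0.0452
gripper_force: 6.8
```

The catch is at its stop: z no longer follows and the force is rising. I'll ease off slightly and push along tool −x.

Emit:
{"fn": "carry_out", "kwargs": {"commands": "-2 0 -0.5 0 0.53; -4 0 -0.5 0 0.53; -6 0 -0.5 0 0.53; -8 0 -0.5 0 0.53; -10 0 -0.5 0 0.53; -12 0 -0.5 0 0.53; -12 0 -0.5 0 0.53"}}

```text
time_s: 4.68
eef_pos: [0.5468, -0.023, 0.2492]
ee_rot: [0.829, 0.559, 0.004, -0.0]
force: [1.8, 7.0, 8.5]
width: 0.0452
gripper_force: 4.9
```

Run:
```python
from h import *
s=sense();M=R.from_quat(s["ee_rot"]).as_matrix();print(s["eef_pos"],M.T@s["force"],s["width"])
c=capture("wrist");cv2.imwrite("pics/w3.png",cv2.convertScaleAbs(cv2.resize(c["frame"][150:350,220:420,::-1],None,fx=3,fy=3),alpha=1.5,beta=15))
```

```text
[ 0.54683102 -0.02300133  0.24917195] [ 7.23936061 -0.96162738 -8.50456735] 0.04523989914312949
```

View pics/w3.png

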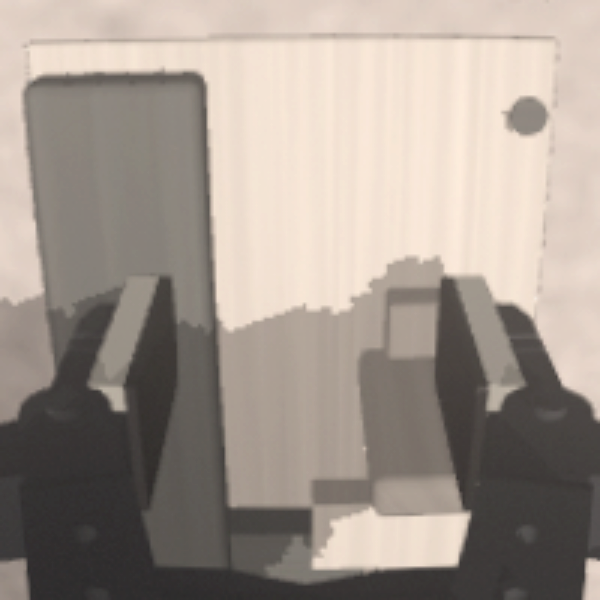

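The view shows the right pad at the tab's face and the left pad still on the catch, with modest force. I'll continue carefully.

Emit:
{"fn": "carry_out", "kwargs": {"commands": "-2 0 0.3 0 0.53; -4 0 0.3 0 0.53; -6 0 0.3 0 0.53; -6 0 0.3 0 0.53"}}

```text
time_s: 5.07
eef_pos: [0.5447, -0.0284, 0.2492]
ee_rot: [0.829, 0.559, 0.004, -0.0]
force: [1.8, 8.3, 11.1]
width: 0.045
gripper_force: 5.8
```

It tracked 5.8 of 6 mm with the force steady, so the bolt is sliding and not jammed.

Emit:
{"fn": "carry_out", "kwargs": {"commands": "-2 0 0 0 0.53; -4 0 0 0 0.53; -6 0 0 0 0.53; -8 0 0 0 0.53; -10 0 0 0 0.53; -12 0 0 0 0.53; -14 0 0 0 0.53; -16 0 0 0 0.53; -18 0 0 0 0.53; -20 0 0 0 0.53; -22 0 0 0 0.53; -22 0 0 0 0.53"}}

```text
time_s: 6.07
eef_pos: [0.5366, -0.0489, 0.2492]
ee_rot: [0.829, 0.559, 0.004, -0.0]
force: [1.9, 8.5, 10.0]
width: 0.0452
gripper_force: 5.7
```

Emit:
{"fn": "carry_out", "kwargs": {"commands": "-2 0 0 0 0.53; -4 0 0 0 0.53; -5 0 0 0 0.53; -5 0 0 0 0.53"}}

```text
time_s: 6.4
eef_pos: [0.5347, -0.0536, 0.2491]
ee_rot: [0.829, 0.559, 0.004, 0.0]
force: [2.3, 8.6, 9.8]
width: 0.0453
gripper_force: 5.4
```

Emit:
{"fn": "carry_out", "kwargs": {"commands": "-1.5 0 0 0 0.53; -3 0 0 0 0.53; -3 0 0 0 0.53"}}

```text
time_s: 6.65
eef_pos: [0.5336, -0.0564, 0.2492]
ee_rot: [0.829, 0.559, 0.004, 0.0]
force: [2.7, 8.0, 9.4]
width: 0.0454
gripper_force: 5.3
```

Emit:
{"fn": "carry_out", "kwargs": {"commands": "-1 0 0 0 0.53; -2 0 0 0 0.53; -2 0 0 0 0.53"}}

```text
time_s: 6.9
eef_pos: [0.533, -0.0578, 0.2492]
ee_rot: [0.829, 0.559, 0.005, -0.0]
force: [3.0, 10.9, 9.8]
width: 0.0455
gripper_force: 7.0
```

Emit:
{"fn": "carry_out", "kwargs": {"commands": "-1 0 0 0 0.53; -2 0 0 0 0.53; -2 0 0 0 0.53"}}

```text
time_s: 7.15
eef_pos: [0.5326, -0.0584, 0.2492]
ee_rot: [0.829, 0.559, 0.006, -0.001]
force: [6.9, 17.2, 8.9]
width: 0.0453
gripper_force: 10.0
```

The end stop is reached: the force jumped and motion stalled. I'll back off the tab while holding the catch, then lift.

Emit:
{"fn": "carry_out", "kwargs": {"commands": "2 0 0 0 0.53; 4 0 0 0 0.53; 6 0 0 0 0.53; 8 0 0 0 0.53; 8 0 -3 0 0.53; 8 0 -6 0 0.53; 8 0 -10 0 0.53; 8 0 -16 0 0.53; 8 0 -30 0 0.53; 8 0 -55 0 0.53; 8 0 -85 0 0.53; 8 0 -110 0 0.53"}}

```text
time_s: 8.15
eef_pos: [0.5331, -0.0533, 0.3572]
ee_rot: [0.829, 0.56, -0.0, -0.001]
force: [0.7, 0.5, 0.1]
width: 0.0454
gripper_force: 0.0
```

Emit:
{"fn": "carry_out", "kwargs": {"commands": "20 0 -5 0 0.53; 40 0 -10 0 0.53; 40 0 -10 0 0.53; 40 0 -10 0 0.53"}}

```text
time_s: 8.48
eef_pos: [0.5482, -0.0158, 0.3663]
ee_rot: [0.828, 0.561, -0.0, -0.001]
force: [-0.6, -0.3, -0.3]
width: 0.0452
gripper_force: 0.0
```

Run:
```python
from h import *
s=sense();print(s["eef_pos"],s["force"],s["joint_velocities"].round(3))
c=capture("wrist");a=cv2.convertScaleAbs(c["frame"][:,:,::-1],alpha=1.5,beta=15)
b=cv2.convertScaleAbs(capture("scene")["frame"][90:260,210:390,::-1],alpha=1.3)
o=np.zeros((600,800,3),np.uint8);o[:400,:640]=a
cv2.imwrite("pics/w4.png",cv2.resize(a[120:370,200:440],None,fx=2.4,fy=2.4))
cv2.imwrite("pics/s4.png",cv2.resize(b,None,fx=3.5,fy=3.5,interpolation=cv2.INTER_CUBIC))
```

```text
[ 0.54820754 -0.0158183   0.36625324] [-0.64108805 -0.31343438 -0.29433047] [-0.023  0.007  0.019 -0.009 -0.002 -0.002]
```

View pics/w4.png

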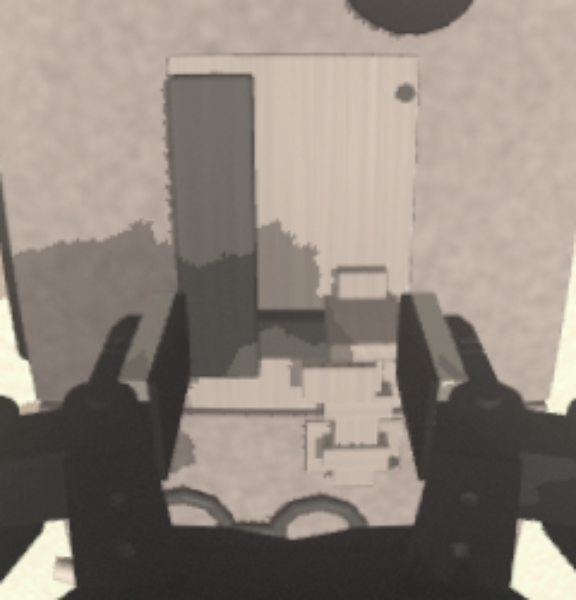

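View pics/s4.png

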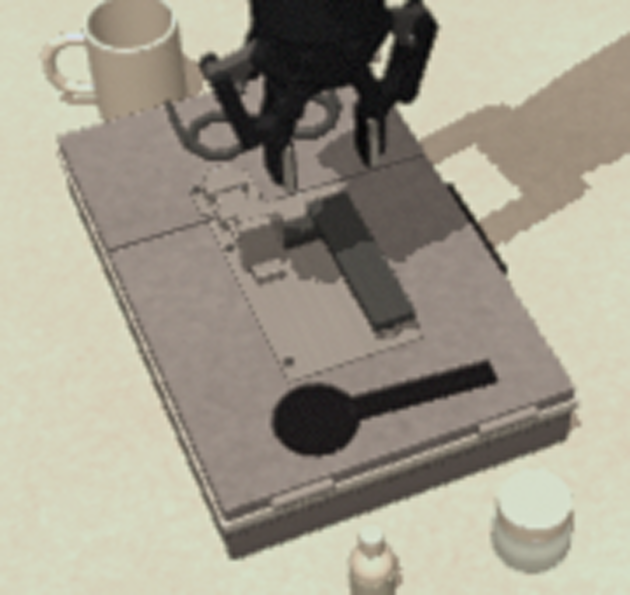

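The bolt's end is now through the keeper, the catch bar is back at its original pixels (up), and the bystanders haven't moved. I'll check the travel once and then hand in.

Run:
```python
from h import *
from cell import sign_off
s=sense();c=capture("wrist");M=R.from_quat(s["ee_rot"]).as_matrix()
t=lambda u,v,z:(M.T@(cast(c,(200+u/2.4,120+v/2.4),z,s)-s["eef_pos"]))[0]*1000
d=t(210,74,.086)-t(360,267,.071);print(d,"travel",d-38.9)
if d-38.9>37.5: print(sign_off())
```

```text
78.04265697566979 travel 39.14265697566979
the job is handed in; nothing more can be done
None
```

The bolt is fully home in the keeper: I measured about 39 of its 40 mm travel from the wrist camera, and it had pushed up against its end stop. The catch has sprung back up, the hand is clear, the other things look unmoved, and the job is handed in at about 8.5 s.

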